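# Dial a bench case's wheel lock and release its lid

## Task

Unlock the grey instrument case on the electronics bench: with a light touch, roll its three number wheels one at a time to 4, 7, 2 (left to right as seen from the robot), then push the black thumb latch on the same deck across towards the wheels until the sprung lid pops up. Do not lean hard on a wheel or force the latch, leave the code standing at 4-7-2, and leave the solder spool, the bottle and the screwdriver beside the case where they are.

Things in the scene. Friction and masses are not known exactly. Their poses are not given: they have to be found in the camera images.
- case: Fixed grey steel instrument case, 250 (x) x 300 (y) x 95 mm high. Origin: centre of its underside, on the bench. x points from the front (robot side) to the hinge at the back, y to the left, z up. The front 103 mm of the top is a flat aluminium deck, 95 mm above the bench, with wheels and latch in a row 50 mm behind the front edge. Behind it, level with it, is the lid.
- slot1 (a point): Point in the plane of the deck (95 mm up) at the middle of the slot of the first (left, +y) wheel; the slots lie 45 mm apart. All three wheels: black plastic, diameter 40 mm, 14 mm wide, axle under this point and parallel to the case's y, white numerals 0 to 9 round the rim. The numeral on top, between the two black index marks on the deck, is the one set.
- slot2 (a point): The same for the second (middle) wheel. Height of all wheels: each stands out of the deck by its own amount, its top 6 to 13 mm above its slot point; this is not measured, so feel for it. Each axle is sprung: past 2 N a wheel yields 1 mm per 2.2 N, for 3 mm, then is solid. More than 15 N on a wheel strains its axle.
- slot3 (a point): The same for the third (right) wheel, nearest the latch. To roll any wheel: press a flat shut fingertip on its top with 5 to 8 N and slide it level along the case's x; it rolls by friction almost without slip, 20 mm per radian, 12.6 mm per numeral. Lift to start another stroke.
- wheel1 (a joint): Angle of the first wheel, rad: 0 shows 0, each numeral is 0.628 more, so it shows 4 at 2.513. Turns endlessly (6.283 is a whole turn). Grows when the wheel's top is rolled to the case's +x, away from the robot. All wheels click into each numeral: 1.5 to 2 N along the rim takes one over a click, and on release it settles at the nearest numeral.
- wheel2 (a joint): The same for the second wheel; it shows 7 at 4.398 (give or take whole turns).
- wheel3 (a joint): The same for the third wheel; it shows 2 at 1.257 or 7.540 (give or take whole turns).
- latch (a joint): Travel of the thumb latch, m: 0 locked, grows as it is pushed to the case's +y (towards the wheels), 0.026 at its end stop. With a wrong code it stops dead at about 0.003. With the right code it slides against 1 to 3 N, stays where it is left, and lets go of the lid after 0.0145.
- latch_grip (a point): Centre of the latch's black ribbed thumb block, which moves with it: 24 (x) x 20 (y) x 14 mm, top 14.5 mm above the deck; it is pushed on its -y side, 10 mm from this point, where 55 mm of deck lie free.
- lid (a joint): Angle of the lid, rad, about its hinge at the back of the case: 0 shut. When the latch lets go of it its spring lifts it to 0.15, its front edge (behind the wheels) rising 21 mm.
- spool_mid (a point): Centre of a loose aluminium solder spool, 52 mm in diameter, 40 mm high, standing to the left of the case.
- flux_mid (a point): Centre of a loose white plastic bottle, 36 mm in diameter, 75 mm high, standing to the right of the case.
- driver_grip (a point): Middle of the handle of a loose screwdriver, 170 mm long, lying to the right of the case.

How it is judged:
By the outcome, as a careful person would: the job done as asked, in the order asked, and still so for the second after the job is handed in, with the robot touching nothing.
It also fails if it takes over 64 s, if anything falls off the work surface, if the arm or the gripper's body presses on something with over 40 N, if the wrist force passes 120 N, or if a joint passes its speed limit or range.

## Robot

A 6-joint arm with a two-finger parallel gripper is mounted at the origin on the work surface. World frame = base frame: x ahead of the robot, y to its left, z up, the work surface at z = 0. Lengths are in m, angles in rad, forces in N, time in s.
With the tool pointing down it reaches from about 0.35 to 0.975 m from the base axis. Payload 4.9 kg.
Tool frame: the origin (TCP) lies midway between the tips of the shut fingers; the grasp point (between the pads) lies 19 mm behind it; z points along the fingers, y is the line along which they close (so a half turn about z gives the same grasp; the last joint's range is limited). The gripper opens to 85 mm and grips with 20 to 120 N. Pads are 22 mm wide; open, the fingers measure 114 mm over their backs; the gripper's body (76 mm by 85 mm) begins 54 mm behind the grasp point. The pads swing forward as they close: fully open they stand 13 mm farther back than shut.
Start: joints at [1.095, 0.053, 1.613, -0, 1.476, -0.119], TCP at [0.218, 0.586, 0.231] pointing down, gripper open.
Joint ranges: [-3.01, 3.01], [-1.01, 2.22], [0.06, 2.58], [-1.02, 4.17], [0.09, 2.62], [-3.14, 3.14]. Speed limits (rad/s): [2.57, 2.57, 3.14, 3.14, 3.14, 3.14].

## Interface

Orientations are given as a unit quaternion [w, x, y, z].
In Python, from cell import manip gives the robot as it stands. The module is installed in compiled form; this text tells all that it offers.
- The arm moves only by the shell command python3 -m handwheel 'ROWS' [OPENING] [FORCE]. ROWS is JSON, a list of rows, each a list of 2 entries, a list of its own where there are three numbers: the shift along the world's x, y, z in mm, then the turn, a rotation vector about the world's x, y, z in units of 10 degrees (1.0 is 10 degrees). In form: [[[tx, ty, tz], [wx, wy, wz]], ...]. A call has 1 to 20 rows; each row is the pose to reach, as a shift and turn from the pose commanded when the call began; what a row does not reach only later rows make up. A row lasts 1/8 s, in which the tool goes at most 62.5 mm and 10.7 degrees, less where a joint would pass 70% of its speed; a pose out of reach is approached as far as the arm can. A call with a gripper value outside its range is refused whole. OPENING is the finger opening in mm, from 0 to 85.4, set as the call begins (- or left out, the last holds). The fingers move at their own pace and stop on an object; FORCE is the grip in N (left out, the last holds). Time passes only in rows, so rows that repeat a pose let the fingers close. It gives the time, the measured TCP pose, the force, the opening and the grip force at its end, in the units of the state.
- manip.get_state(): the state, without advancing time (a new reading comes with each control period).
- manip.camera(name): name is "side" or "top"; returns the picture (400x640x3 uint8, red, green, blue); there is no depth.
- manip.get_calibration(name): a dict with "intrinsics" (3x3 intrinsics, pixels), "T" (4x4, takes a point from camera to world coordinates). Camera axes: x right, y down, z forward; pixel columns grow to the right and rows downward; lengths in m; the calibration is good to about 2 mm. A picture is of the moment at which its call begins. get_calibration takes no time and is no camera call.
- manip.sign_off(): hands the job in; it is judged then, once.
The state is a dict: "t": time; "joint_positions": joint angles; "joint_velocities": joint speeds; "tau": joint torques, N m; "tcp_pos": TCP position; "eef_rot": TCP orientation; "wrist_force": force on the tool from outside, world axes, zero at the start; "wrist_torque": the same for the moment, N m; "width": finger opening in m; "grasp_force": force on a finger pad.
Only numpy, scipy, OpenCV 4.12 (cv2) and the standard library are available. Lean on these libraries where they do the work, as an engineer would, in place of code of your own. Each camera call takes 0.05 s, during which the arm holds its last target. There are 200 camera calls.

## Working session

There is one attempt and no reset: what is moved stays moved. The work goes in short steps, Python scripts to look and compute and a shell command to move; the robot and the scene stay as the last step left them, time stands still between calls to the robot, and variables do not carry over. Pictures are saved under pics/ and viewed, at most 10 in all, crops included, and the job is handed in when it is done.

```bash
mkdir -p pics; python3 - <<'E'
from cell import manip
import cv2
for n in("top","side"):
    cv2.imwrite(f"pics/{n}0.png",cv2.cvtColor(manip.camera(n),cv2.COLOR_RGB2BGR)); c=manip.get_calibration(n);print(c)
print(manip.get_state())
E
```

```text
{'intrinsics': array([[425.09019367,   0.        , 315.5576225 ],
       [  0.        , 425.09019367, 196.14634445],
       [  0.        ,   0.        ,   1.        ]]), 'T': array([[ 2.22872881e-04, -9.89217011e-01,  1.46457008e-01,
         4.86114952e-01],
       [-9.99874526e-01,  2.09932892e-03,  1.57011046e-02,
         3.44035794e-03],
       [-1.58392612e-02, -1.46442131e-01, -9.89092422e-01,
         9.01610366e-01],
       [ 0.00000000e+00,  0.00000000e+00,  0.00000000e+00,
         1.00000000e+00]])}
{'intrinsics': array([[398.29910532,   0.        , 316.86405151],
       [  0.        , 398.29910532, 201.8184317 ],
       [  0.        ,   0.        ,   1.        ]]), 'T': array([[-0.90999159, -0.23102725,  0.34429887,  0.33911428],
       [-0.41460748,  0.51501404, -0.75024075,  0.55679904],
       [-0.00399269, -0.82546166, -0.56444407,  0.51788464],
       [ 0.        ,  0.        ,  0.        ,  1.        ]])}
{'t': 0.1, 'joint_positions': array([ 1.09501590e+00,  5.32972209e-02,  1.61415964e+00,  1.48942997e-05,
        1.47597856e+00, -1.19000955e-01]), 'joint_velocities': array([-2.44947162e-05, -1.32975903e-03, -6.62636722e-04,  1.23199211e-03,
        8.77064085e-04,  4.74264555e-04]), 'tau': array([ 4.98746540e-04, -3.94898951e+01, -3.71365285e+01, -1.28143993e-04,
        3.86243555e-03,  7.04469443e-06]), 'tcp_pos': array([0.21802518, 0.58514313, 0.23018023]), 'eef_rot': array([-2.77076529e-04,  1.77445717e-01,  9.84130158e-01, -8.78763816e-04]), 'wrist_force': array([-0.2270713 , -0.16964202, -1.03398808]), 'wrist_torque': array([-0.03929641, -0.02079497,  0.03297783]), 'grasp_force': 0.0, 'width': 0.08554390663592142}
```

View pics/top0.png

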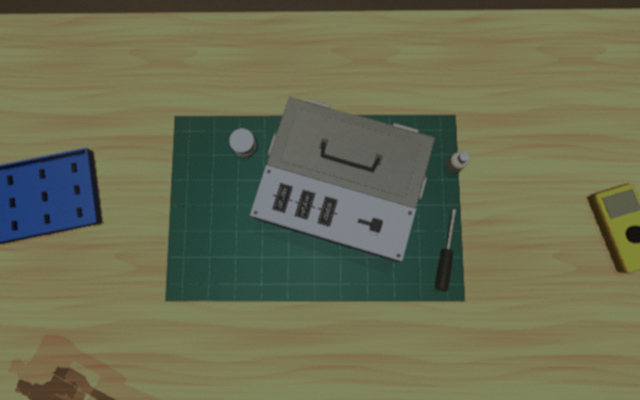

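View pics/side0.png

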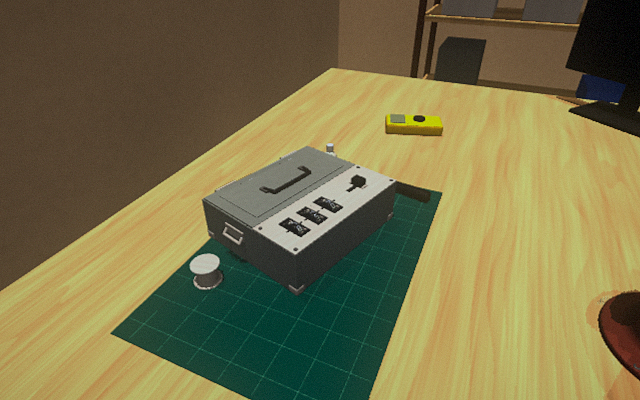

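The top view shows wheels near (283,198), (305,204), (328,211) and the latch block near (376,224). The spool is at (242,142), the bottle at (459,161) and the driver at (445,268). I'll enlarge the deck.

```bash
python3 - <<'E'
import cv2,numpy as np
a=cv2.imread("pics/top0.png")[160:270,245:425]
b=cv2.resize(a,None,fx=4.4,fy=4.4,interpolation=cv2.INTER_CUBIC);cv2.imwrite("pics/topc.png",cv2.convertScaleAbs(b,alpha=1.2))
a=cv2.imread("pics/side0.png")[165:245,265:385]
b=cv2.resize(a,None,fx=6.5,fy=6.5,interpolation=cv2.INTER_CUBIC);cv2.imwrite("pics/sidec.png",cv2.convertScaleAbs(b,alpha=1.3))
E
```

```text
(no output)
```

View pics/topc.png

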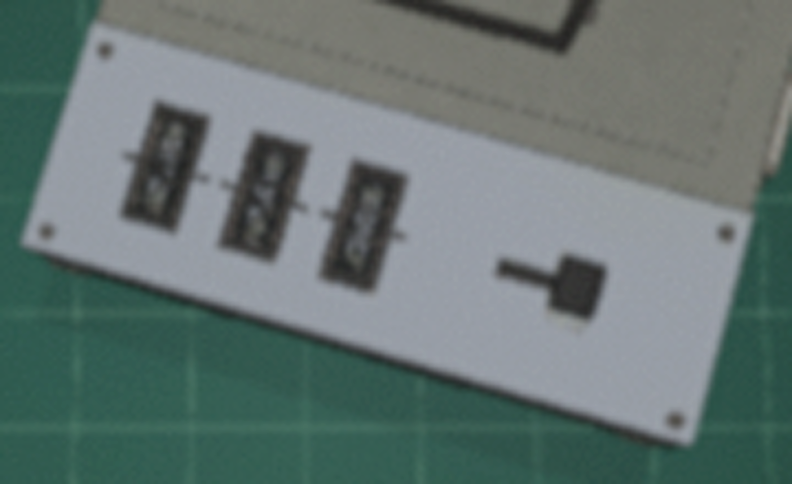

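View pics/sidec.png

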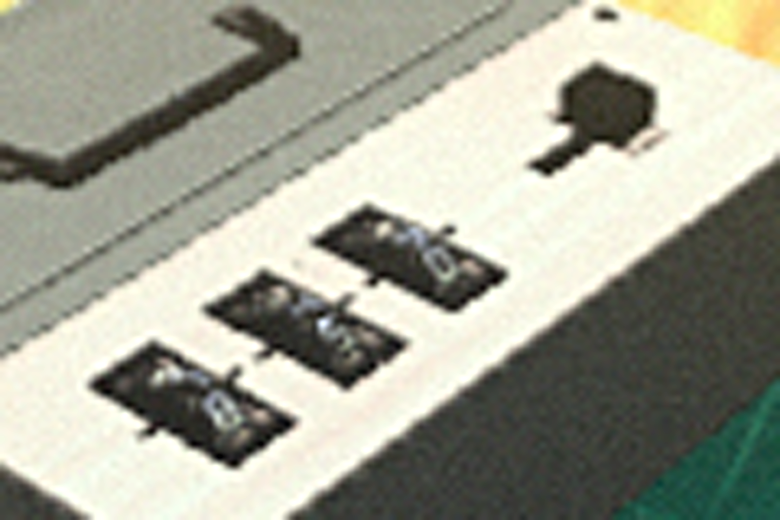

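The crops show index mark centres at crop (166,168), (265,196) and (363,224), the latch block at (578,286), and the deck corners. The numerals are still hard to read. I'll compute the case pose, then build averaged, rectified views of the wheels.

```bash
cat > h.py <<'E'
import numpy as np,cv2
from cell import manip
C={n:manip.get_calibration(n) for n in("top","side")}
def ray(n,u,v,z):
    K,T=C[n]["intrinsics"],C[n]["T"]; d=T[:3,:3]@np.linalg.solve(K,[u,v,1]); o=T[:3,3]
    return o+d*(z-o[2])/d[2]
def proj(n,P):
    K,T=C[n]["intrinsics"],C[n]["T"]; p=(np.atleast_2d(P)-T[:3,3])@T[:3,:3]@K.T
    return p[:,:2]/p[:,2:]
def shot(n,k):
    return np.mean([manip.camera(n).astype(float) for _ in range(k)],0)
E
python3 - <<'E'
from h import *
t=lambda u,v,z=.095: ray("top",245+(u+.5)/4.4-.5,160+(v+.5)/4.4-.5,z)
s=lambda u,v,z=.095: ray("side",265+(u+.5)/6.5-.5,165+(v+.5)/6.5-.5,z)
W=[t(166,168),t(265.5,196),t(363.5,224.5)]; S=[s(190,403),s(306,328),s(412,256)]
print(np.round(W,4),np.round(S,4))
L=t(578,286,.1095);print("latch",L,s(608,95,.1095))
FL,FR,BL,BR=t(20,245),t(692,443),t(97,25),t(752,212);print(np.round([FL,FR,BL,BR],4),np.linalg.norm(FL-FR),np.linalg.norm(FL-BL))
for a,b in((FR,FL),(BR,BL),(W[2],W[0]),(S[2],S[0])):
    d=a-b; print("yaw",np.degrees(np.arctan2(d[0],-d[1])))
print(proj("top",ray("top",242,142,.04)),ray("top",242,140,.04),ray("top",459,158,.07))
yaw=np.arctan2(*(FR-FL)[:2]*[1,-1]); ey=-np.array([np.sin(yaw),-np.cos(yaw),0]);ey/=np.linalg.norm(ey)
ex=np.array([ey[1],-ey[0],0]);print(ex,ey)
c=np.mean([W[1],S[1]],0)
imgs={"top":shot("top",10),"side":shot("side",10)}
out=[]
for n in imgs:
    row=[]
    for k in range(3):
        o=c+ey*.045*(1-k)
        # unroll: theta from -50..50deg, across +-9mm, protrusion 9 mm
        th=np.radians(np.linspace(55,-55,380)); yy=np.linspace(.0095,-.0095,190)
        TH,YY=np.meshgrid(th,yy,indexing="ij")
        P=o+ex*(.02*np.sin(TH))[...,None]+ey*YY[...,None]+np.array([0,0,1])*(.02*np.cos(TH)-.011)[...,None]
        q=proj(n,P.reshape(-1,3)).reshape(380,190,2).astype(np.float32)
        row.append(cv2.remap(imgs[n].astype(np.float32),q[...,0],q[...,1],cv2.INTER_CUBIC))
        row.append(np.zeros((380,12,3)))
    out+=row
o=np.hstack(out)[...,::-1]; o=cv2.resize(o,(800,300*1))
# larger: two rows
r=[np.hstack(out[:6]),np.hstack(out[6:])]
o=np.hstack(r)[...,::-1]; cv2.imwrite("pics/w.png",cv2.resize(np.clip(o*1.3,0,255).astype(np.uint8),(800,420)))
E
```

```text
[[ 0.6025  0.08    0.095 ]
 [ 0.5901  0.0365  0.095 ]
 [ 0.5776 -0.006   0.095 ]] [[ 0.602   0.0798  0.095 ]
 [ 0.5882  0.0368  0.095 ]
 [ 0.5752 -0.0073  0.095 ]]
latch [ 0.54960333 -0.09646779  0.1095    ] [ 0.54661275 -0.09164318  0.1095    ]
[[ 0.5688  0.1431  0.095 ]
 [ 0.4839 -0.1453  0.095 ]
 [ 0.6663  0.1113  0.095 ]
 [ 0.5827 -0.1741  0.095 ]] 0.30063606557108663 0.10257185239099088
yaw -16.409889183286644
yaw -16.332161524215937
yaw -16.157356168402302
yaw -17.061766445546997
[[242. 142.]] [0.73299042 0.17134329 0.04      ] [ 0.685524   -0.26934457  0.07      ]
[ 0.95926523 -0.28250703  0.        ] [ 0.28250703  0.95926523 -0.        ]
```

View pics/w.png

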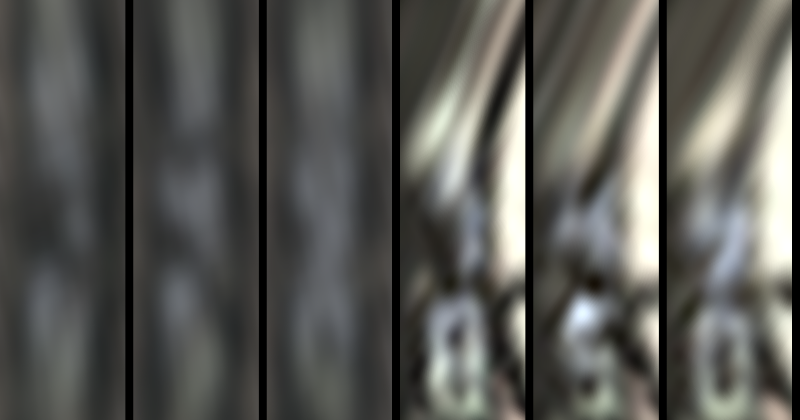

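```bash
python3 - <<'E'
from h import *
c=np.array([.5895,.0367,0]);ex=np.array([.9593,-.2825,0]);ey=np.array([.2825,.9593,0])
im=shot("side",12).astype(np.float32); row=[]
for k in range(3):
    o=c+ey*.045*(1-k)
    X,Y=np.meshgrid(np.linspace(.019,-.021,500),np.linspace(.0105,-.0105,262),indexing="ij")
    z=.095-.011+np.sqrt(np.maximum(.02**2-X**2,.011**2))
    P=o+ex*X[...,None]+ey*Y[...,None];P[...,2]=z
    q=proj("side",P.reshape(-1,3)).reshape(500,262,2).astype(np.float32)
    row.append(cv2.remap(im,q[...,0],q[...,1],cv2.INTER_CUBIC))
cv2.imwrite("pics/w2.png",np.clip(np.hstack(row)[...,::-1]*1.1,0,255))
E
```

```text
[ WARN:0@5.831] global loadsave.cpp:1063 imwrite_ Unsupported depth image for selected encoder is fallbacked to CV_8U.
```

View pics/w2.png

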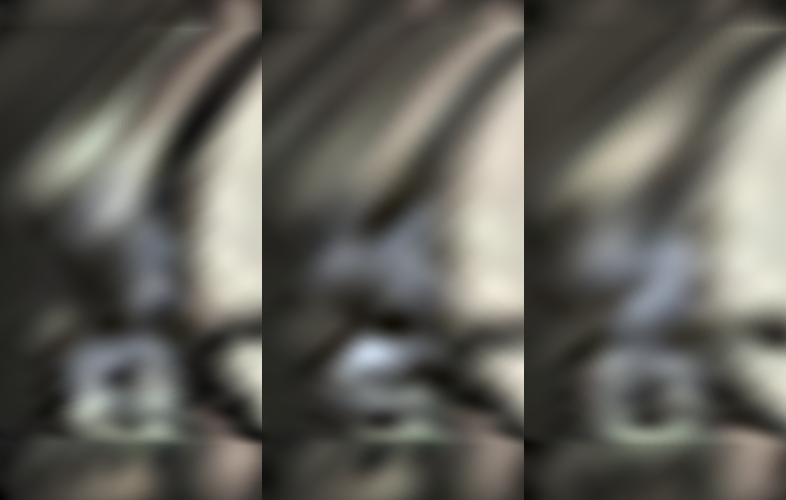

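```bash
python3 -m handwheel '[[[30,-45,20],[0,0,0.1]],[[70,-90,30],[0,0,0.2]],[[110,-140,30],[0,0,0.4]],[[150,-190,30],[0,0,0.4]],[[190,-240,30],[0,0,0.4]],[[230,-290,30],[0,0,0.4]],[[270,-350,30],[0,0,0.4]],[[310,-410,10],[0,0,0.4]],[[350,-460,-20],[0,0,0.4]],[[375,-495,-50],[0,0,0.4]],[[384,-505,-80],[0,0,0.4]],[[384,-505,-100],[0,0,0.4]],[[384,-505,-105],[0,0,0.4]],[[384,-505,-105],[0,0,0.4]]]' 0 30
```

```text
t: 3.45
tcp_pos: [0.6023, 0.0817, 0.1273]
eef_rot: [0.001, 0.142, 0.99, 0.0]
wrist_force: [0.1, -0.1, -0.3]
width: -0.0001
grasp_force: 0.0
```

Wheel 1 appears to be at 7 with 8 in front. Wheel 2 looks like 4 with 5 in front, and wheel 3 like 9 with 0 in front. I'll confirm these while rolling. First I'll feel for the top of wheel 1, offset forward of centre.

```bash
python3 -m handwheel '[[[3,-2,-8],[0,0,0]],[[6,-3,-16],[0,0,0]],[[6,-3,-18],[0,0,0]],[[6,-3,-18],[0,0,0]]]'; python3 -m handwheel '[[[0,0,-1],[0,0,0]],[[0,0,-1.5],[0,0,0]],[[0,0,-1.5],[0,0,0]]]'
```

```text
t: 3.95
tcp_pos: [0.6081, 0.0777, 0.108]
eef_rot: [-0.0, 0.143, 0.99, -0.0]
wrist_force: [0.9, 0.5, -0.5]
width: 0.0
grasp_force: 0.0
t: 4.32
tcp_pos: [0.6083, 0.0776, 0.1069]
eef_rot: [0.0, 0.143, 0.99, 0.0]
wrist_force: [-0.2, -0.4, -0.3]
width: -0.0
grasp_force: 0.0
```

```bash
python3 -m handwheel '[[[0,0,-1],[0,0,0]],[[0,0,-1.5],[0,0,0]],[[0,0,-1.5],[0,0,0]]]'| grep -E "pos|force"
```

```text
tcp_pos: [0.6082, 0.0777, 0.1052]
wrist_force: [0.0, 1.0, 1.3]
grasp_force: 0.0
```

```bash
python3 -m handwheel '[[[0,0,-1],[0,0,0]],[[0,0,-1.5],[0,0,0]],[[0,0,-1.5],[0,0,0]]]'| grep -E "pos|force"
```

```text
tcp_pos: [0.6082, 0.0776, 0.1037]
wrist_force: [0.8, 0.1, -0.2]
grasp_force: 0.0
```

```bash
python3 -m handwheel '[[[0,0,-1],[0,0,0]],[[0,0,-1.5],[0,0,0]],[[0,0,-1.5],[0,0,0]]]'| grep -E "pos|force"
```

```text
tcp_pos: [0.6083, 0.0776, 0.1024]
wrist_force: [0.3, -1.2, 0.5]
grasp_force: 0.3
```

```bash
python3 -m handwheel '[[[0,0,-1],[0,0,0]],[[0,0,-1],[0,0,0]],[[0,0,-1],[0,0,0]]]'| grep -E "pos|force"
```

```text
tcp_pos: [0.6085, 0.0776, 0.1017]
wrist_force: [-1.1, -0.3, 3.7]
grasp_force: 1.6
```

```bash
python3 -m handwheel '[[[0,0,-1.4],[0,0,0]],[[0,0,-1.4],[0,0,0]],[[0,0,-1.4],[0,0,0]]]'| grep -E "pos|force"
```

```text
tcp_pos: [0.6086, 0.0776, 0.1006]
wrist_force: [-2.0, 0.5, 6.0]
grasp_force: 2.7
```

```bash
python3 -m handwheel '[[[-2.5,0.7,0],[0,0,0]],[[-5,1.5,0],[0,0,0]],[[-7.5,2.2,0],[0,0,0]],[[-10,2.9,0],[0,0,0]],[[-12.5,3.7,0],[0,0,0]],[[-12.5,3.7,0],[0,0,0]]]'| grep -E "pos|force"
```

```text
tcp_pos: [0.596, 0.0814, 0.1005]
wrist_force: [0.3, -0.6, 5.9]
grasp_force: 2.8
```

```bash
python3 -m handwheel '[[[0,0,6],[0,0,0]],[[0,0,10],[0,0,0]],[[12.5,-3.7,10],[0,0,0]],[[12.5,-3.7,10],[0,0,0]]]'| grep -E "pos|force"
python3 - <<'E'
from h import *
c=np.array([.5895,.0367,0]);ex=np.array([.9593,-.2825,0]);ey=np.array([.2825,.9593,0])
a=[cv2.resize(shot(n,6)[y0:y0+80,x0:x0+100].astype(np.float32),(400,320),interpolation=cv2.INTER_CUBIC) for n,x0,y0 in(("top",260,165),("side",285,170))]
cv2.imwrite("pics/c1.png",np.clip(np.hstack(a)[...,::-1]*1.2,0,255).astype(np.uint8))
E
```

```text
tcp_pos: [0.6089, 0.0773, 0.1096]
wrist_force: [0.1, -1.0, -0.1]
grasp_force: 0.0
```

View pics/c1.png

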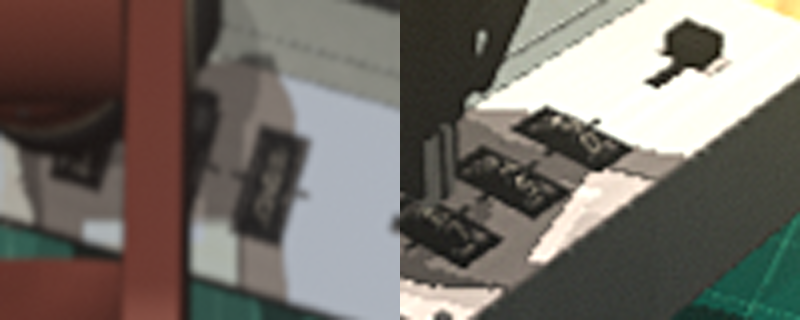

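The side crop now shows a "7" at the front of wheel 1, which fits a step from 7 to 6. I'll do two more strokes.

```bash
python3 -m handwheel '[[[0,0,-6],[0,0,0]],[[0,0,-8.5],[0,0,0]],[[0,0,-10],[0,0,0]],[[0,0,-10],[0,0,0]],[[-2.5,0.7,-10],[0,0,0]],[[-5,1.5,-10],[0,0,0]],[[-7.5,2.2,-10],[0,0,0]],[[-10,2.9,-10],[0,0,0]],[[-12.5,3.7,-10],[0,0,0]],[[-12.5,3.7,-10],[0,0,0]]]'| grep -E "pos|force"
python3 -m handwheel '[[[0,0,6],[0,0,0]],[[0,0,10],[0,0,0]],[[6,-2,10],[0,0,0]],[[12.5,-3.7,10],[0,0,0]],[[12.5,-3.7,10],[0,0,0]]]'| grep -E "pos|force"
python3 -m handwheel '[[[0,0,-6],[0,0,0]],[[0,0,-8.5],[0,0,0]],[[0,0,-10],[0,0,0]],[[0,0,-10],[0,0,0]],[[-2.5,0.7,-10],[0,0,0]],[[-5,1.5,-10],[0,0,0]],[[-7.5,2.2,-10],[0,0,0]],[[-10,2.9,-10],[0,0,0]],[[-12.5,3.7,-10],[0,0,0]],[[-12.5,3.7,-10],[0,0,0]]]'| grep -E "pos|force"
python3 -m handwheel '[[[0,0,6],[0,0,0]],[[0,0,12],[0,0,0]],[[0,0,12],[0,0,0]]]'| grep -E "t:|pos|force"
```

```text
tcp_pos: [0.5959, 0.0814, 0.1005]
wrist_force: [-0.6, -0.9, 6.0]
grasp_force: 2.8
tcp_pos: [0.6086, 0.0774, 0.1095]
wrist_force: [-0.2, -0.6, -0.5]
grasp_force: 0.0
tcp_pos: [0.5958, 0.0813, 0.1005]
wrist_force: [0.9, -0.6, 5.9]
grasp_force: 2.8
t: 11.55
tcp_pos: [0.5955, 0.0815, 0.1119]
eef_rot: [-0.0, 0.143, 0.99, 0.0]
wrist_force: [-0.1, -0.0, -0.4]
grasp_force: 0.0
```

```bash
python3 -m handwheel '[[[-3,-11,3],[0,0,0]],[[-6,-22,3],[0,0,0]],[[-9,-33,3],[0,0,0]],[[-12,-43,0],[0,0,0]],[[-12,-43,-3],[0,0,0]],[[-12,-43,-3.5],[0,0,0]],[[-12,-43,-3.5],[0,0,0]]]'| grep -E "t:|pos|force"
```

```text
t: 12.42
tcp_pos: [0.5838, 0.0386, 0.1083]
eef_rot: [-0.0, 0.143, 0.99, 0.0]
wrist_force: [-0.0, -0.2, 0.5]
grasp_force: 0.0
```

```bash
python3 -m handwheel '[[[0,0,-1],[0,0,0]],[[0,0,-1.5],[0,0,0]],[[0,0,-1.5],[0,0,0]]]'| grep -E "pos|force"
```

```text
tcp_pos: [0.5838, 0.0384, 0.1069]
wrist_force: [-0.4, 0.1, 0.6]
grasp_force: 0.0
```

```bash
python3 -m handwheel '[[[0,0,-1],[0,0,0]],[[0,0,-1.5],[0,0,0]],[[0,0,-1.5],[0,0,0]]]'| grep -E "pos|force"
```

```text
tcp_pos: [0.5837, 0.0383, 0.1053]
wrist_force: [-0.3, -0.3, 0.1]
grasp_force: 0.0
```

```bash
python3 -m handwheel '[[[0,0,-1],[0,0,0]],[[0,0,-1.5],[0,0,0]],[[0,0,-1.5],[0,0,0]]]'| grep -E "pos|force"
```

```text
tcp_pos: [0.5837, 0.0383, 0.1038]
wrist_force: [-0.6, 0.1, -1.0]
grasp_force: 0.0
```

```bash
python3 -m handwheel '[[[0,0,-1],[0,0,0]],[[0,0,-1],[0,0,0]],[[0,0,-1],[0,0,0]]]'| grep -E "pos|force"
```

```text
tcp_pos: [0.5838, 0.0383, 0.1029]
wrist_force: [-0.0, -0.6, 0.2]
grasp_force: 0.0
```

```bash
python3 -m handwheel '[[[0,0,-1],[0,0,0]],[[0,0,-1],[0,0,0]],[[0,0,-1],[0,0,0]]]'| grep -E "pos|force"
```

```text
tcp_pos: [0.584, 0.0383, 0.1023]
wrist_force: [0.2, -0.6, 2.6]
grasp_force: 1.2
```

```bash
python3 -m handwheel '[[[0,0,-1],[0,0,0]],[[0,0,-1.7],[0,0,0]],[[0,0,-1.7],[0,0,0]]]'| grep -E "pos|force"
```

```text
tcp_pos: [0.5842, 0.0383, 0.1009]
wrist_force: [-0.5, -0.1, 6.8]
grasp_force: 2.7
```

```bash
python3 -m handwheel '[[[2.5,-0.7,0],[0,0,0]],[[5,-1.5,0],[0,0,0]],[[7.5,-2.2,0],[0,0,0]],[[10,-2.9,0],[0,0,0]],[[12.5,-3.7,0],[0,0,0]],[[12.5,-3.7,0],[0,0,0]]]'| grep -E "pos|force"
```

```text
tcp_pos: [0.5967, 0.0345, 0.1008]
wrist_force: [-0.1, -0.1, 5.9]
grasp_force: 2.8
```

```bash
python3 -m handwheel '[[[0,0,6],[0,0,0]],[[0,0,10],[0,0,0]],[[-6,2,10],[0,0,0]],[[-12.5,3.7,10],[0,0,0]],[[-12.5,3.7,10],[0,0,0]]]'| grep -E "pos|force"
python3 -m handwheel '[[[0,0,-6],[0,0,0]],[[0,0,-8.5],[0,0,0]],[[0,0,-10],[0,0,0]],[[0,0,-10],[0,0,0]],[[2.5,-0.7,-10],[0,0,0]],[[5,-1.5,-10],[0,0,0]],[[7.5,-2.2,-10],[0,0,0]],[[10,-2.9,-10],[0,0,0]],[[12.5,-3.7,-10],[0,0,0]],[[12.5,-3.7,-10],[0,0,0]]]'| grep -E "pos|force"
python3 -m handwheel '[[[0,0,6],[0,0,0]],[[0,0,10],[0,0,0]],[[-6,2,10],[0,0,0]],[[-12.5,3.7,10],[0,0,0]],[[-12.5,3.7,10],[0,0,0]]]'| grep -E "pos|force"
python3 -m handwheel '[[[0,0,-6],[0,0,0]],[[0,0,-8.5],[0,0,0]],[[0,0,-10],[0,0,0]],[[0,0,-10],[0,0,0]],[[2.5,-0.7,-10],[0,0,0]],[[5,-1.5,-10],[0,0,0]],[[7.5,-2.2,-10],[0,0,0]],[[10,-2.9,-10],[0,0,0]],[[12.5,-3.7,-10],[0,0,0]],[[12.5,-3.7,-10],[0,0,0]]]'| grep -E "pos|force"
python3 -m handwheel '[[[0,0,6],[0,0,0]],[[0,0,12],[0,0,0]],[[0,0,12],[0,0,0]]]'| grep -E "t:|pos|force"
```

```text
tcp_pos: [0.5829, 0.0386, 0.1097]
wrist_force: [0.3, -0.0, 1.1]
grasp_force: 0.0
tcp_pos: [0.5968, 0.0344, 0.1008]
wrist_force: [-0.6, -1.1, 5.3]
grasp_force: 2.8
tcp_pos: [0.5829, 0.0386, 0.1097]
wrist_force: [-0.7, 0.3, 0.3]
grasp_force: 0.0
tcp_pos: [0.5968, 0.0344, 0.1007]
wrist_force: [-1.1, -0.5, 5.9]
grasp_force: 2.8
t: 19.55
tcp_pos: [0.5965, 0.0347, 0.1125]
eef_rot: [0.0, 0.143, 0.99, 0.0]
wrist_force: [0.0, 0.5, 0.0]
grasp_force: 0.0
```

```bash
python3 -m handwheel '[[[-6,-10,3],[0,0,0]],[[-13,-20,3],[0,0,0]],[[-19,-30,3],[0,0,0]],[[-25.5,-39.5,0],[0,0,0]],[[-25.5,-39.5,-3],[0,0,0]],[[-25.5,-39.5,-4],[0,0,0]],[[-25.5,-39.5,-4],[0,0,0]]]'| grep -E "t:|pos|force"
```

```text
t: 20.42
tcp_pos: [0.5708, -0.0046, 0.108]
eef_rot: [-0.0, 0.143, 0.99, 0.0]
wrist_force: [0.6, -0.2, 0.6]
grasp_force: 0.0
```

```bash
python3 -m handwheel '[[[0,0,-1],[0,0,0]],[[0,0,-1.5],[0,0,0]],[[0,0,-1.5],[0,0,0]]]'| grep -E "pos|force"
```

```text
tcp_pos: [0.5708, -0.0048, 0.1067]
wrist_force: [0.8, 0.3, -0.2]
grasp_force: 0.0
```

```bash
python3 -m handwheel '[[[0,0,-1],[0,0,0]],[[0,0,-1.5],[0,0,0]],[[0,0,-1.5],[0,0,0]]]'| grep -E "pos|force"
```

```text
tcp_pos: [0.5707, -0.0049, 0.1051]
wrist_force: [-0.0, 0.6, -0.0]
grasp_force: 0.0
```

```bash
python3 -m handwheel '[[[0,0,-1],[0,0,0]],[[0,0,-1.5],[0,0,0]],[[0,0,-1.5],[0,0,0]]]'| grep -E "pos|force"
```

```text
tcp_pos: [0.5707, -0.0049, 0.1036]
wrist_force: [0.9, -1.0, -0.1]
grasp_force: 0.0
```

```bash
python3 -m handwheel '[[[0,0,-1],[0,0,0]],[[0,0,-1],[0,0,0]],[[0,0,-1],[0,0,0]]]'| grep -E "pos|force"
```

```text
tcp_pos: [0.5708, -0.0049, 0.1027]
wrist_force: [0.1, 0.9, -1.0]
grasp_force: 0.0
```

```bash
python3 -m handwheel '[[[0,0,-1],[0,0,0]],[[0,0,-1],[0,0,0]],[[0,0,-1],[0,0,0]]]'| grep -E "pos|force"
```

```text
tcp_pos: [0.571, -0.0049, 0.1021]
wrist_force: [-0.9, -0.2, 2.1]
grasp_force: 1.2
```

Same height as wheel 2. I'll press and make one stroke, then retreat to look at all three wheels.

```bash
python3 -m handwheel '[[[0,0,-1],[0,0,0]],[[0,0,-1.7],[0,0,0]],[[0,0,-1.7],[0,0,0]]]'| grep -E "pos|force"
python3 -m handwheel '[[[2.5,-0.7,0],[0,0,0]],[[5,-1.5,0],[0,0,0]],[[7.5,-2.2,0],[0,0,0]],[[10,-2.9,0],[0,0,0]],[[12.5,-3.7,0],[0,0,0]],[[12.5,-3.7,0],[0,0,0]]]'| grep -E "pos|force"
python3 -m handwheel '[[[0,0,10],[0,0,0]],[[0,-30,40],[0,0,0]],[[0,-80,60],[0,0,0]],[[0,-130,60],[0,0,0]],[[0,-130,60],[0,0,0]]]'| grep -E "t:|pos|force"
python3 - <<'E'
from h import *
S=shot("side",6);T=shot("top",4)
a=[cv2.resize(i[y0:y0+h,x0:x0+100].astype(np.float32),None,fx=f,fy=f,interpolation=cv2.INTER_CUBIC) for i,x0,y0,h,f in((T,260,170,60,4),(S,280,190,60,4))]
cv2.imwrite("pics/c2.png",np.clip(np.hstack(a)[...,::-1]*1.2,0,255).astype(np.uint8))
im=S.astype(np.float32);row=[]
c=np.array([.5895,.0367,0]);ex=np.array([.9593,-.2825,0]);ey=np.array([.2825,.9593,0])
for k in range(3):
    o=c+ey*.045*(1-k)
    X,Y=np.meshgrid(np.linspace(.013,-.019,400),np.linspace(.0105,-.0105,262),indexing="ij")
    z=.095-.0125+np.sqrt(np.maximum(.02**2-X**2,.0125**2))
    P=o+ex*X[...,None]+ey*Y[...,None];P[...,2]=z
    q=proj("side",P.reshape(-1,3)).reshape(400,262,2).astype(np.float32)
    row.append(cv2.remap(im,q[...,0],q[...,1],cv2.INTER_CUBIC))
r=np.hstack(row)[...,::-1]; top=cv2.imread("pics/c2.png")
r=cv2.resize(r,(800,350))
cv2.imwrite("pics/c2.png",np.vstack([top[:,:800],np.clip(r*1.1,0,255).astype(np.uint8)]))
E
```

```text
tcp_pos: [0.5712, -0.0049, 0.1006]
wrist_force: [-1.6, 0.1, 5.4]
grasp_force: 2.7
tcp_pos: [0.5836, -0.0087, 0.1005]
wrist_force: [-0.9, 0.4, 5.1]
grasp_force: 2.9
t: 24.05
tcp_pos: [0.5829, -0.1413, 0.1601]
eef_rot: [-0.0, 0.145, 0.989, -0.0]
wrist_force: [0.8, 0.3, 0.1]
grasp_force: 0.0
```

View pics/c2.png

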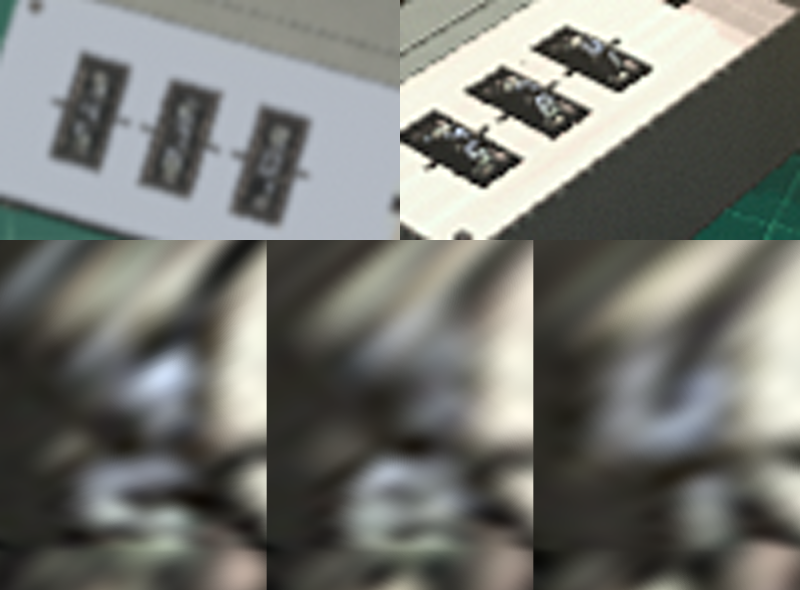

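This confirms the readings: wheel 1 shows 4 (5 in front), wheel 2 shows 7 (8 in front) and wheel 3 shows 0 (1 in front). Wheel 3 needs two more strokes.

```bash
python3 -m handwheel '[[[-4,45,0],[0,0,0]],[[-8,90,-15],[0,0,0]],[[-12.5,133.7,-45],[0,0,0]],[[-12.5,133.7,-50],[0,0,0]],[[-12.5,133.7,-50],[0,0,0]]]'| grep -E "pos|force"
python3 -m handwheel '[[[0,0,-6],[0,0,0]],[[0,0,-8.5],[0,0,0]],[[0,0,-10],[0,0,0]],[[0,0,-10],[0,0,0]],[[2.5,-0.7,-10],[0,0,0]],[[5,-1.5,-10],[0,0,0]],[[7.5,-2.2,-10],[0,0,0]],[[10,-2.9,-10],[0,0,0]],[[12.5,-3.7,-10],[0,0,0]],[[12.5,-3.7,-10],[0,0,0]]]'| grep -E "pos|force"
python3 -m handwheel '[[[0,0,6],[0,0,0]],[[0,0,10],[0,0,0]],[[-6,2,10],[0,0,0]],[[-12.5,3.7,10],[0,0,0]],[[-12.5,3.7,10],[0,0,0]]]'| grep -E "pos|force"
python3 -m handwheel '[[[0,0,-6],[0,0,0]],[[0,0,-8.5],[0,0,0]],[[0,0,-10],[0,0,0]],[[0,0,-10],[0,0,0]],[[2.5,-0.7,-10],[0,0,0]],[[5,-1.5,-10],[0,0,0]],[[7.5,-2.2,-10],[0,0,0]],[[10,-2.9,-10],[0,0,0]],[[12.5,-3.7,-10],[0,0,0]],[[12.5,-3.7,-10],[0,0,0]]]'| grep -E "pos|force"
python3 -m handwheel '[[[0,0,6],[0,0,0]],[[0,0,20],[0,0,0]],[[0,0,40],[0,0,0]],[[0,0,40],[0,0,0]]]'| grep -E "t:|pos|force"
```

```text
tcp_pos: [0.5707, -0.0049, 0.1098]
wrist_force: [0.3, 0.0, 0.1]
grasp_force: 0.0
tcp_pos: [0.5838, -0.0091, 0.1006]
wrist_force: [-0.6, -2.6, 5.8]
grasp_force: 2.7
tcp_pos: [0.5699, -0.0045, 0.1095]
wrist_force: [0.7, -0.9, 0.6]
grasp_force: 0.0
tcp_pos: [0.5838, -0.0088, 0.1005]
wrist_force: [-1.0, -1.3, 5.6]
grasp_force: 2.8
t: 28.8
tcp_pos: [0.5851, -0.0088, 0.1432]
eef_rot: [0.003, 0.143, 0.99, 0.0]
wrist_force: [-0.2, -0.2, 0.4]
grasp_force: 0.0
```

```bash
python3 -m handwheel '[[[-15,-41,0],[0,0,0]],[[-30,-82,0],[0,0,0]],[[-45,-122,0],[0,0,0]],[[-45,-122,-20],[0,0,0]],[[-45,-122,-38],[0,0,0]],[[-45,-122,-43],[0,0,0]],[[-45,-122,-43],[0,0,0]]]'| grep -E "t:|pos|force"
```

```text
t: 29.68
tcp_pos: [0.5381, -0.1293, 0.096]
eef_rot: [-0.001, 0.142, 0.99, 0.0]
wrist_force: [-0.1, -0.2, -0.1]
grasp_force: 0.0
```

```bash
python3 -m handwheel '[[[0.8,2.9,0],[0,0,0]],[[1.7,5.8,0],[0,0,0]],[[2.5,8.6,0],[0,0,0]],[[2.8,9.6,0],[0,0,0]],[[2.8,9.6,0],[0,0,0]]]'| grep -E "t:|pos|force"
```

```text
t: 30.3
tcp_pos: [0.5411, -0.1209, 0.0971]
eef_rot: [0.0, 0.143, 0.99, -0.0]
wrist_force: [-0.8, -0.3, -0.3]
grasp_force: 0.0
```

```bash
python3 -m handwheel '[[[0.6,1.9,0],[0,0,0]],[[1.1,3.8,0],[0,0,0]],[[1.4,4.8,0],[0,0,0]],[[1.4,4.8,0],[0,0,0]]]'| grep -E "t:|pos|force"
```

```text
t: 30.8
tcp_pos: [0.5425, -0.1163, 0.097]
eef_rot: [0.0, 0.143, 0.99, -0.0]
wrist_force: [-1.1, -2.8, 1.3]
grasp_force: 1.6
```

```bash
python3 -m handwheel '[[[0.6,1.9,0],[0,0,0]],[[1.1,3.8,0],[0,0,0]],[[1.4,4.8,0],[0,0,0]],[[1.4,4.8,0],[0,0,0]]]'| grep -E "t:|pos|force"
```

```text
t: 31.3
tcp_pos: [0.5441, -0.1112, 0.0971]
eef_rot: [0.0, 0.143, 0.99, 0.0]
wrist_force: [0.2, -1.9, 0.8]
grasp_force: 1.4
```

The latch is sliding at about 2 N, past the 3 mm dead stop, so the code is right. Continuing.

```bash
python3 -m handwheel '[[[0.6,1.9,0.5],[0,0,0]],[[1.1,3.8,1],[0,0,0]],[[1.7,5.8,1],[0,0,0]],[[2.3,7.7,1],[0,0,0]],[[2.3,7.7,1],[0,0,0]]]'| grep -E "t:|pos|force"
```

```text
t: 31.92
tcp_pos: [0.5463, -0.1028, 0.0981]
eef_rot: [-0.0, 0.143, 0.99, 0.001]
wrist_force: [-0.8, 0.4, 0.2]
grasp_force: 0.0
```

```bash
python3 -m handwheel '[[[0.6,1.9,0],[0,0,0]],[[1.1,3.8,0],[0,0,0]],[[1.7,5.8,0],[0,0,0]],[[1.7,5.8,0],[0,0,0]]]'| grep -E "t:|pos|force"
```

```text
t: 32.42
tcp_pos: [0.548, -0.0976, 0.0981]
eef_rot: [0.0, 0.143, 0.99, 0.0]
wrist_force: [-0.7, 0.1, 0.8]
grasp_force: 0.3
```

```bash
python3 -m handwheel '[[[-1,-4,0],[0,0,0]],[[-3,-11,0],[0,0,0]],[[-3,-11,15],[0,0,0]],[[-3,-11,60],[0,0,0]],[[-30,-60,110],[0,0,0]],[[-60,-120,140],[0,0,0]],[[-80,-160,140],[0,0,0]],[[-80,-160,140],[0,0,0]]]'| grep -E "t:|pos|force"
python3 - <<'E'
from h import *
S=shot("side",6);T=shot("top",3)
a=[cv2.resize(i[y0:y0+h,x0:x0+w].astype(np.float32),(400,400*h//w),interpolation=cv2.INTER_CUBIC) for i,x0,y0,h,w in((T,220,90,200,260),(S,190,130,154,200))]
h=min(x.shape[0] for x in a);b=np.hstack([x[:h] for x in a])
c=[cv2.resize(i[y0:y0+60,x0:x0+100].astype(np.float32),None,fx=4,fy=4,interpolation=cv2.INTER_CUBIC) for i,x0,y0 in((T,260,170),(S,280,190))]
cv2.imwrite("pics/f.png",np.clip(np.vstack([b,np.hstack(c)])[...,::-1]*1.2,0,255).astype(np.uint8))
E
```

```text
t: 33.42
tcp_pos: [0.467, -0.2613, 0.2409]
eef_rot: [0.002, 0.146, 0.989, -0.001]
wrist_force: [0.1, 0.3, -0.4]
grasp_force: 0.0
```

View pics/f.png

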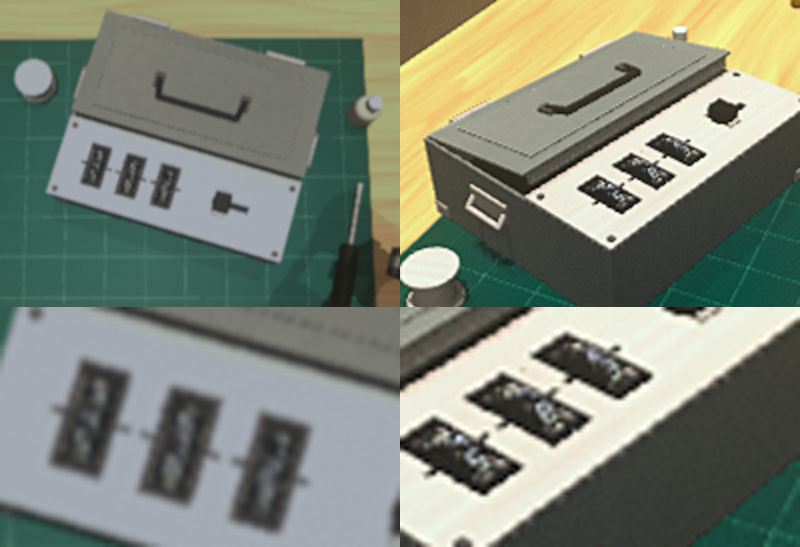

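The lid has popped up at the front edge, and the latch block has moved across to about (222,202). The wheels are unchanged, the neighbouring objects are where they were, and the arm is clear. Handing in.

```bash
python3 -c "
from cell import manip
print(manip.sign_off())"
```

```text
the job is handed in; nothing more can be done
None
```

The job is handed in: the wheels stand at 4-7-2, the latch is pushed across, the lid has popped up, and the spool, bottle and screwdriver were not touched; forces stayed under 7 N in every reading, and the run took about 34 s of the 64 s allowed.

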